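# Rack the wide access cover

### The job

Two folded sheet-metal covers stand in grooved plywood blocks on the bench. Take the wider one and push it straight down into the empty spring-clip slot of the steel rack, until it has snapped past the sprung rollers and stands fully home on the slot's floor, then let go of it. Leave the narrow cover and the cover that is already in the rack where they are.

Things in the scene. Friction and masses are not known exactly. Their poses are not given: they have to be found in the camera images.
- cover_wide: Cover to be racked: upright light-metal panel, 120 wide (its y), 140 tall (z up); lowest 34 mm a skirt 14 thick (x), edges rounded; sheet above 9 thick. 0.14-0.28 kg. Origin: middle of underside. Faces alike, 3 dark louvres. Stands loosely in a plywood block 36 high, groove floor 8 above bench. Grip mid top edge, closing along x, fingertips 70 mm or more above its underside (clear of the clips).
- cover_narrow: Bystander, to be left: like the wide cover but only 80 mm wide (140 mm tall, origin at the middle of the underside), in a second plywood block of the same kind (44 x 130 x 36 mm). The two blocks stand on the free bench in front of the open socket case and to its left; which cover is in which block varies.
- cover_racked: Bystander, to be left: a cover just like the wide one, already home in the other slot of the rack (origin: middle of its underside). The rack is a dark steel plate, 230 x 166 x 10 mm, right of the socket case, with two equal slots on grey feet (70 x 160 mm), one behind the other, 110 mm from middle to middle. Either may be the empty one.
- clip_free_seat (a point): Middle of the empty slot's floor, 18 mm above the bench; y along slot, x across, z up. Heights from floor: channel 24 wide, 150 long, walls to 24; sprung rollers (20 dia, 106 long) both sides, axes at 42, 9 mm gap; clip tops at 55. Cover rests on rollers with underside 46 up; push down about 10 N (20 if 6 mm off), until its skirt is past them and it stands on the floor; weight will not do it.

How it is judged:
By the outcome, as a careful person would: the job done as asked, in the order asked, and still so for the second after the job is handed in, with the robot touching nothing.
It also fails if it takes over 48 s, if anything falls off the work surface, if the arm or the gripper's body presses on something with over 40 N, if the wrist force passes 120 N, or if a joint passes its speed limit or range.

### The arm

A 7-joint arm with a two-finger parallel gripper is mounted at the origin on a cart in front of the work surface, level with it; the furniture and walls round the work are solid. World frame = base frame: x ahead of the robot, y to its left, z up, the work surface at z = 0. Lengths are in m, angles in rad, forces in N, time in s.
With the tool pointing down it reaches from about 0.4 to 0.85 m from the base axis. Payload 10.4 kg.
Tool frame: the origin (TCP) lies at the very end of the fingers, on their centre line; the grasp point (between the pads) lies manip.hold_point_z behind it (manip.hold_point_z is the distance from the TCP to the grasp point, in m); z points along the fingers, y is the direction in which the jaws open and shut (so a half turn about z gives the same grasp; the last joint's range is limited). The gripper opens to 85 mm and grips with 20 to 120 N. Pads are 22 mm wide; open, the fingers measure 114 mm over their backs; the gripper's body (76 mm by 85 mm) begins 54 mm behind the grasp point. The pads swing forward as they close: fully open they stand 13 mm farther back than shut.
Start: joints at [-1.358, 0.332, -0.065, 1.46, 0.022, 1.35, -0.088], TCP at [0.146, 0.608, 0.209] pointing down, gripper open.
Joint ranges: [-2.6, 2.6], [-0.5, 2.12], [-1.47, 1.34], [0.16, 2.42], [-1.27, 4.41], [0.06, 2.06], [-2.6, 2.6]. Speed limits (rad/s): [2.22, 2.22, 2.79, 2.79, 3.14, 3.14, 3.14].

### API

Orientations are given as a unit quaternion [x, y, z, w].
In Python, from workcell import manip gives the robot as it stands.
- The arm moves only by the tool jog_arm, never from a script. Its arguments are lists of equal length, an entry for each row: "translation": the shift along the world's x, y, z in mm, a list of three; "turn": the turn about the world's z in degrees. In form: {"translation": [[x, y, z], ...], "turn": [turn, ...]}. A call has 1 to 12 rows; each row is the pose to reach, as a shift and turn from the pose measured when the call began; what a row does not reach only later rows make up. A row lasts 1/12 s, in which the tool goes at most 41.7 mm and 7.16 degrees, less where a joint would pass 70% of its speed; a pose out of reach is approached as far as the arm can. A call with a gripper value outside its range is refused whole. "grip" is the finger opening in mm, from 0 to 85.4, set as the call begins (left out, the last holds). The fingers move at their own pace and stop on an object; "grip_force" is the grip in N (left out, the last holds). Time passes only in rows, so rows that repeat a pose let the fingers close. It gives the time, the measured TCP pose, the force and the opening at its end, in the units of the state.
- manip.get_obs(): the state, without advancing time (a new reading comes with each control period).
- manip.camera(name): name is "scene" or "top" or "wrist"; returns a dict with "frame" (384x512x3 uint8, red, green, blue), "mtx" (3x3 intrinsics, pixels), "k1" (the pictures are not rectified: a ray, as slopes to the right and down, at radius r is drawn at 1 + k1 r^2 times it, then the intrinsics apply), "pose" (4x4, takes a point from camera to world coordinates). Camera axes: x right, y down, z forward; pixel columns grow to the right and rows downward; lengths in m; the calibration is good to about 2 mm. A picture is of the moment at which its call begins. There is no depth.
- manip.hand_in(): hands the job in, once; it reports no verdict.
Trained networks look in a picture, given as the dict that the camera call returned (one of the last four; its "shot" number tells which), for a name from the list of things; names that differ only in an ending like _2 or _b are one class to them, and where a whole thing is asked for, a point or a joint stands for the part that bears it (a point fixed in the world has none). Each returns a list of dicts, best first, with "confidence" (0 to 1); they miss things now and then, are a little off and sometimes report something else, mostly with a low value. They report only what shows in the picture. A call takes as long as a camera call.
- manip.outline_of(picture, label): "mask" (384x512 bool, what is visible of it) and "extent" ([left, top, right, bottom] in pixels, round what is visible of it).
- manip.pinpoint(picture, label): "at" ([column, row] in pixels: a listed point, or the origin of a listed thing).
The state is a dict: "clock": time; "joint_pos": joint angles; "joint_velocities": joint speeds; "tau": joint torques, N m; "position": TCP position; "ee_rot": TCP orientation; "ft_force": force on the tool from outside, world axes, zero at the start; "torque": the same for the moment, N m; "grip_width": opening from 0.0 (shut) to 1.0 (fully open).
Only numpy, scipy, OpenCV 4.12 (cv2) and the standard library are available. Lean on these libraries where they do the work, as an engineer would, in place of code of your own. Each camera call takes 0.05 s, during which the arm holds its last target. There are 200 camera calls.

## Working session

There is one attempt and no reset: what is moved stays moved. The work goes in short steps, Python scripts to look and compute and a tool call to move; the robot and the scene stay as the last step left them, time stands still between calls to the robot, and variables do not carry over. Pictures are saved under pics/ and viewed, about 8 in all and at most 12, crops included, and the job is handed in when it is done.

Besides the shell and the picture viewer there is one more tool, called as name(argument=value, ...) on one line, values as JSON. jog_arm: Moves the arm, as the interface text tells. Its arguments: {"type":"object","properties":{"translation":{"type":"array"},"turn":{"type":"array"},"grip":{"type":"number"},"grip_force":{"type":"number"}},"required":["translation","turn"]}

```bash
ls; mkdir -p pics
cat > h.py <<'E'
import numpy as np, cv2
from workcell import manip
def ray(pic,uv):
    K=np.array(pic["mtx"]);k=pic["k1"];T=np.array(pic["pose"])
    d=np.linalg.inv(K)@[uv[0],uv[1],1.]; q=d[:2].copy(); s=q.copy()
    for _ in range(30): s=q/(1+k*(s@s))
    return T[:3,3],T[:3,:3]@[s[0],s[1],1.]
def onz(pic,uv,z):
    o,d=ray(pic,uv); return o+d*(z-o[2])/d[2]
def proj(pic,P):
    K=np.array(pic["mtx"]);k=pic["k1"];T=np.array(pic["pose"])
    c=T[:3,:3].T@(np.array(P)-T[:3,3]); s=c[:2]/c[2]; s=s*(1+k*(s@s))
    return K[:2,:2]@s+K[:2,2]
def tri(rays):
    A=np.zeros((3,3));b=np.zeros(3)
    for o,d in rays:
        d=d/np.linalg.norm(d);M=np.eye(3)-np.outer(d,d);A+=M;b+=M@o
    return np.linalg.solve(A,b)
def save(pic,n): cv2.imwrite(f"pics/{n}.png",cv2.cvtColor(pic["frame"],cv2.COLOR_RGB2BGR))
E
python3 - <<'E'
from h import *
np.set_printoptions(precision=4,suppress=True)
o=manip.get_obs();print(o["position"],o["ee_rot"],o["ft_force"],o["clock"],manip.hold_point_z)
R={}
for c in("scene","top"):
    p=manip.camera(c);save(p,c+"0")
    print(c,np.array(p["pose"])[:3])
    for l in("cover_wide","cover_narrow","cover_racked","clip_free_seat"):
        for r in manip.pinpoint(p,l)[:3]:
            print(l,"pt",np.round(r["at"]),round(r["confidence"],2),onz(p,r["at"],.018 if l[1:4]=="lip" or "rack" in l else .008))
            R.setdefault(l,[]).append(ray(p,r["at"])) if r is not None else 0
        if l!="clip_free_seat":
            for r in manip.outline_of(p,l)[:3]: print(l,"ext",np.round(r["extent"]),round(r["confidence"],2))
E
cd pics; python3 -c "
import cv2,numpy as np
a=cv2.imread('scene0.png');b=cv2.imread('top0.png');cv2.imwrite('both0.png',np.hstack([a,b])[:, :])"; python3 -c "
import cv2;a=cv2.imread('pics/both0.png');cv2.imwrite('pics/both0s.png',cv2.resize(a,(800,300),interpolation=cv2.INTER_AREA))"
```

```text
pics
[0.1459 0.6073 0.2086] [ 0.1176  0.9931 -0.0007 -0.0001] [0.5992 0.3417 0.4139] 0.0 0.0187
scene [[ 0.8649 -0.3052  0.3985  0.038 ]
 [-0.5019 -0.5218  0.6897 -0.8633]
 [-0.0025 -0.7966 -0.6045  0.7388]]
cover_wide pt [232. 191.] 0.78 [ 0.4317 -0.0079  0.008 ]
cover_wide ext [221. 142. 240. 198.] 0.64
cover_wide ext [191. 113. 204. 157.] 0.39
cover_narrow pt [198. 154.] 0.69 [0.4235 0.228  0.008 ]
cover_narrow ext [190. 115. 206. 158.] 0.76
cover_racked pt [329. 254.] 0.63 [ 0.5169 -0.3583  0.018 ]
cover_racked ext [318. 196. 355. 269.] 0.62
clip_free_seat pt [295. 268.] 0.98 [ 0.4224 -0.3532  0.018 ]
top [[-0.0252 -0.993   0.1152  0.3782]
 [-0.9993  0.0283  0.0251 -0.1006]
 [-0.0281 -0.1145 -0.993   1.1601]]
cover_wide pt [230. 219.] 0.53 [0.4329 0.0006 0.008 ]
cover_wide ext [201. 213. 256. 223.] 0.64
cover_narrow pt [148. 220.] 0.75 [0.4363 0.2251 0.008 ]
cover_narrow ext [119. 215. 162. 224.] 0.79
cover_racked pt [360. 182.] 0.82 [ 0.5241 -0.3575  0.018 ]
cover_racked ext [331. 214. 394. 238.] 0.43
clip_free_seat pt [360. 226.] 0.95 [ 0.4031 -0.3514  0.018 ]
```

View pics/scene0.png

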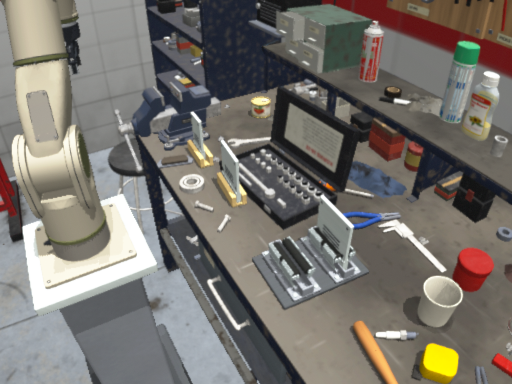

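View pics/top0.png

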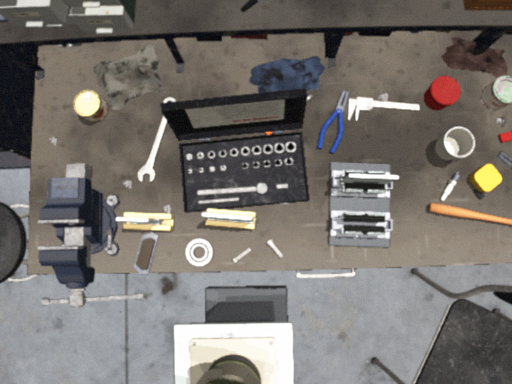

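The scene shows the wide cover at about (230,190), the narrow one at (198,154), and the front rack slot empty at (290,265). The top view agrees: wide at (230,219), empty slot at (360,226). I'll move above the wide cover for a wrist look.

jog_arm(translation=[[15,-15,20],[40,-40,40],[67,-70,60],[95,-100,80],[122,-130,90],[150,-160,95],[178,-190,95],[206,-220,95],[232,-250,95],[254,-278,95],[258,-310,95],[262,-342,95]], turn=[-2,-6,-10,-14,-18,-22,-26,-30,-34,-38,-42,-46])

```text
clock: 1.8
position: [0.4089, 0.2636, 0.3042]
ee_rot: [0.499, 0.867, -0.0, 0.0]
ft_force: [0.7, -0.4, 0.7]
grip_width: 1.001
```

jog_arm(translation=[[2,-33,0],[4,-66,0],[6,-100,0],[8,-133,0],[10,-166,0],[12,-200,0],[14,-230,0],[16,-252,0],[16,-265,0],[16,-265,0],[16,-265,0]], turn=[-4,-8,-12,-16,-20,-24,-28,-30.5,-30.5,-30.5,-30.5])

```text
clock: 2.72
position: [0.4249, -0.0014, 0.3044]
ee_rot: [0.709, 0.705, 0.0, -0.0]
ft_force: [-0.5, 1.2, -0.8]
grip_width: 1.003
```

Run:
```python
from h import *
np.set_printoptions(precision=4,suppress=True)
o=manip.get_obs();print(o["position"],o["ee_rot"],o["joint_pos"],o["clock"])
p=manip.camera("wrist");save(p,"w1");print(np.array(p["pose"])[:3])
for r in manip.pinpoint(p,"cover_wide")[:3]: print(r,onz(p,r["at"],.008))
for r in manip.outline_of(p,"cover_wide")[:3]: print(r["extent"],r["confidence"])
```

```text
[ 0.4249 -0.0014  0.3044] [ 0.7094  0.7048  0.0003 -0.0001] [-0.7039 -0.2154  0.5128  1.8095  0.1047  1.5203 -0.2127] 2.7167
[[ 1.     -0.0057 -0.0022  0.426 ]
 [-0.0061 -0.9582 -0.286   0.0725]
 [-0.0005  0.286  -0.9582  0.4687]]
{'at': [259.7, 142.1], 'confidence': 0.67} [0.4314 0.0009 0.008 ]
[251.1, 101.6, 277.9, 219.2] 0.84
```

View pics/w1.png

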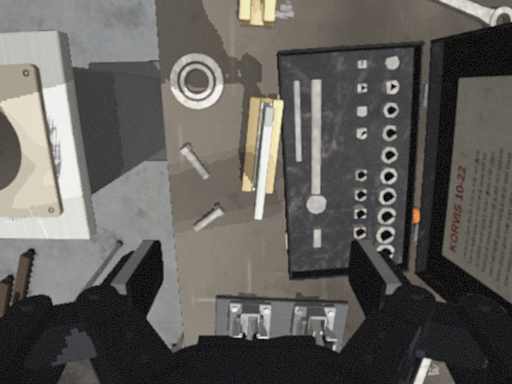

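Run:
```python
from h import *
np.set_printoptions(precision=4,suppress=True)
p=manip.camera("wrist");f=p["frame"][92:228,232:302]
cv2.imwrite("pics/w1c.png",cv2.cvtColor(cv2.resize(f,None,fx=4.3,fy=4.3,interpolation=cv2.INTER_CUBIC),cv2.COLOR_RGB2BGR))
m=manip.outline_of(p,"cover_wide")[0]["mask"].astype(np.uint8)
ys,xs=np.nonzero(m)
for r in range(ys.min(),ys.max()+1,8): x=xs[ys==r];print(r,x.min(),x.max(),onz(p,(x.min(),r),.148)[:2],onz(p,(x.max()+1,r),.148)[:2])
```

```text
103 262 265 [0.4318 0.0622] [0.4357 0.0622]
111 261 274 [0.4308 0.0546] [0.4446 0.0545]
119 260 273 [0.4299 0.0468] [0.4437 0.0468]
127 259 272 [0.4289 0.0389] [0.4428 0.0389]
135 259 270 [0.4289 0.031 ] [0.4409 0.0309]
143 258 270 [0.4279 0.0229] [0.441  0.0228]
151 256 269 [0.4258 0.0147] [0.4401 0.0147]
159 255 268 [0.4248 0.0064] [0.4391 0.0064]
167 255 267 [ 0.4247 -0.002 ] [ 0.4382 -0.0021]
175 254 266 [ 0.4237 -0.0105] [ 0.4372 -0.0106]
183 253 265 [ 0.4226 -0.0192] [ 0.4362 -0.0192]
191 254 264 [ 0.4236 -0.028 ] [ 0.4352 -0.028 ]
199 254 263 [ 0.4235 -0.0369] [ 0.4342 -0.037 ]
207 254 263 [ 0.4235 -0.046 ] [ 0.4342 -0.046 ]
215 254 262 [ 0.4235 -0.0552] [ 0.4332 -0.0552]
```

View pics/w1c.png

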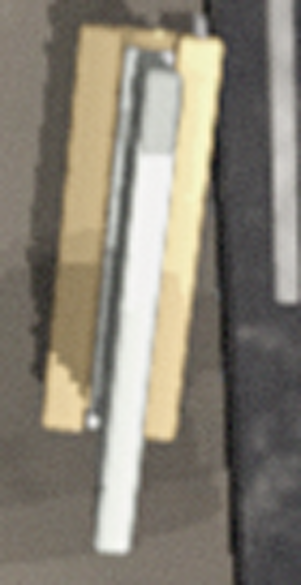

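Cover's top edge: crop corners (145,70)–(181,70) to (95,552)–(130,552); centre about (0.434, -0.002), yaw about -5.8°. I'll look at the slot closely before grasping.

jog_arm(translation=[[0,-20,0],[0,-55,0],[-3,-92,0],[-6,-129,0],[-9,-166,0],[-12,-203,0],[-14,-240,0],[-16,-277,0],[-18,-310,0],[-18,-335,0],[-18,-345,0],[-18,-345,0]], turn=[0,0,0,0,0,0,0,0,0,0,0,0])

```text
clock: 3.97
position: [0.4064, -0.3473, 0.3039]
ee_rot: [0.709, 0.705, -0.002, 0.0]
ft_force: [-0.1, 0.6, 0.4]
grip_width: 0.997
```

jog_arm(translation=[[0,0,0],[0,0,0],[0,0,0]], turn=[0,0,0])

```text
clock: 4.22
position: [0.407, -0.346, 0.3038]
ee_rot: [0.709, 0.706, -0.001, -0.0]
ft_force: [0.5, 0.6, 0.5]
grip_width: 1.0
```

Run:
```python
from h import *
np.set_printoptions(precision=4,suppress=True)
o=manip.get_obs();print(o["position"],o["ee_rot"],o["clock"])
p=manip.camera("wrist");print(np.array(p["pose"])[:3])
for l,z in(("clip_free_seat",.018),("cover_racked",.018)):
  for r in manip.pinpoint(p,l)[:3]: print(l,r,onz(p,r["at"],z))
u,v=proj(p,(.41,-.352,.05)).astype(int);x0,y0=max(u-70,0),max(v-80,0);print(x0,y0)
f=p["frame"][y0:y0+150,x0:x0+200]
cv2.imwrite("pics/s1.png",cv2.cvtColor(cv2.resize(f,None,fx=4,fy=4,interpolation=cv2.INTER_CUBIC),cv2.COLOR_RGB2BGR))
np.save("s1f.npy",p["frame"]);import pickle;pickle.dump({k:p[k] for k in("mtx","k1","pose")},open("s1.pkl","wb"))
```

```text
[ 0.407  -0.346   0.3038] [ 0.7087  0.7055 -0.0014 -0.    ] 4.2167
[[ 1.     -0.0032 -0.0039  0.4083]
 [-0.0042 -0.9575 -0.2883 -0.2717]
 [-0.0029  0.2884 -0.9575  0.4679]]
clip_free_seat {'at': [254.0, 147.3], 'confidence': 0.7} [ 0.4045 -0.3502  0.018 ]
cover_racked {'at': [333.5, 154.5], 'confidence': 0.57} [ 0.5188 -0.3609  0.018 ]
187 72
```

View pics/s1.png

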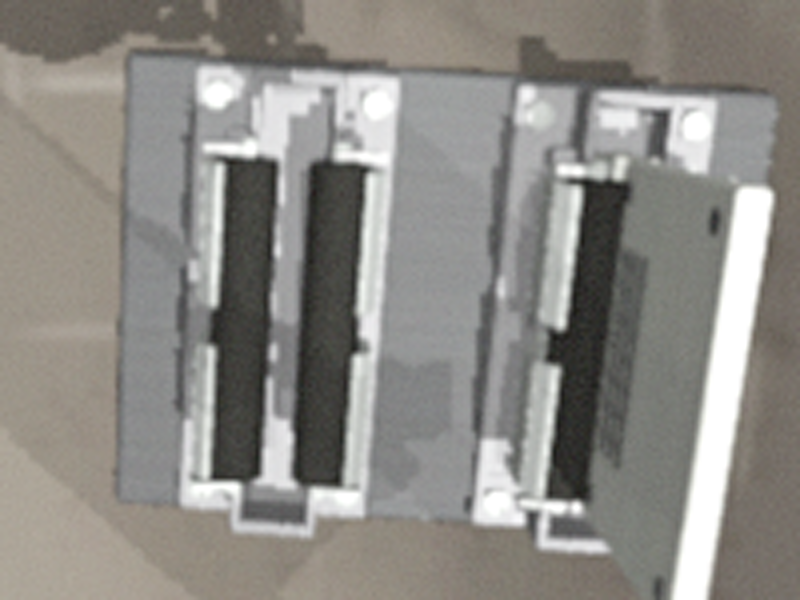

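Run:
```python
from h import *
import pickle
np.set_printoptions(precision=4,suppress=True)
p=pickle.load(open("s1.pkl","rb"))
g=lambda x,y,z:onz(p,(187+x/4,72+y/4),z)[:2]
for n,a,b,z in(("gap",(294,161),(278.5,481),.060),("outer",((225+364)/2,161),((212+346)/2,481),.060),("plateL",(130,53),(118,498),.01)):
    A,B=g(*a,z),g(*b,z);print(n,A,B,(A+B)/2,np.linalg.norm(A-B),"yaw",np.degrees(np.arctan2(-(A-B)[0],(A-B)[1])))
A,B=g(130,53,.01),g(775,95,.01);print(A,B,np.degrees(np.arctan2((B-A)[1],(B-A)[0])),np.linalg.norm(A-B))
print(g(275,161,.06)-g(313,161,.06))
# racked cover top edge z=.158
A,B=g(753,188,.158),g(690,600,.158);print("racked",A,B,np.degrees(np.arctan2(-(A-B)[0],(A-B)[1])))
```

```text
gap [ 0.4133 -0.2985] [ 0.4081 -0.4039] [ 0.4107 -0.3512] 0.10554457441104995 yaw -2.8242635788551533
outer [ 0.4134 -0.2985] [ 0.4083 -0.4039] [ 0.4109 -0.3512] 0.10554399850596204 yaw -2.818052418008224
plateL [ 0.3573 -0.2648] [ 0.3471 -0.4267] [ 0.3522 -0.3458] 0.1622093312641629 yaw -3.620386775267081
[ 0.3573 -0.2648] [ 0.5823 -0.2788] -3.5534164110065434 0.22544863169010074
[-0.0119  0.    ]
racked [ 0.5229 -0.2983] [ 0.517  -0.4057] -3.1239969243432295
```

Slot: rollers at crop columns 212–364 give centre (0.411, -0.351), yaw about -3.2° (plate edge -3.6°, racked cover -3.1°). Now back to the cover.

jog_arm(translation=[[0,20,0],[3,57,0],[6,94,0],[10,131,0],[14,168,0],[18,205,0],[22,242,0],[25,280,0],[27,315,-15],[27,336,-40],[27,344,-50],[27,344,-50]], turn=[0,0,-1,-2,-3,-4,-5,-5.5,-5.5,-5.5,-5.5,-5.5])

```text
clock: 5.37
position: [0.4325, -0.0008, 0.2521]
ee_rot: [0.741, 0.672, -0.003, -0.001]
ft_force: [-0.6, 0.3, 0.3]
grip_width: 1.0
```

jog_arm(translation=[[0,0,0],[0,0,0],[0,0,0]], turn=[0,0,0])

```text
clock: 5.62
position: [0.433, -0.0019, 0.2532]
ee_rot: [0.741, 0.671, -0.002, -0.0]
ft_force: [-0.2, 0.0, -0.1]
grip_width: 0.998
```

Run:
```python
from h import *
from scipy.spatial.transform import Rotation as R
np.set_printoptions(precision=4,suppress=True)
o=manip.get_obs();print(o["position"],o["ee_rot"],o["clock"]);print(R.from_quat(o["ee_rot"]).as_matrix())
```

```text
[ 0.433  -0.0019  0.2532] [ 0.7413  0.6712 -0.0019 -0.0003] 5.6167
[[ 0.0989  0.9951 -0.0033]
 [ 0.9951 -0.0989 -0.0022]
 [-0.0025 -0.003  -1.    ]]
```

jog_arm(translation=[[0,0,-20],[0,0,-50],[0,0,-80],[0,0,-105],[0,0,-125],[0,0,-140],[0,0,-148],[0,0,-148],[0,0,-148]], turn=[0,0,0,0,0,0,0,0,0])

```text
clock: 6.37
position: [0.4335, -0.0024, 0.1059]
ee_rot: [0.742, 0.671, -0.002, -0.0]
ft_force: [0.1, -0.1, -0.9]
grip_width: 0.994
```

jog_arm(translation=[[0,0,0],[0,0,0],[0,0,0],[0,0,0],[0,0,0],[0,0,0],[0,0,0],[0,0,0],[0,0,0],[0,0,0]], turn=[0,0,0,0,0,0,0,0,0,0], grip=0, grip_force=80)

```text
clock: 7.2
position: [0.4338, -0.0023, 0.1063]
ee_rot: [0.742, 0.671, -0.001, 0.0]
ft_force: [-0.5, 0.1, 6.0]
grip_width: 0.084
```

jog_arm(translation=[[0,0,0],[0,0,0],[0,0,10],[0,0,25],[0,0,50],[0,0,80],[0,0,110],[0,0,140],[0,0,150],[0,0,150],[0,0,150]], turn=[0,0,0,0,0,0,0,0,0,0,0])

```text
clock: 8.12
position: [0.4335, -0.0023, 0.2556]
ee_rot: [0.742, 0.671, -0.002, -0.0]
ft_force: [-0.4, 0.0, -4.0]
grip_width: 0.087
```

Run:
```python
from h import *
np.set_printoptions(precision=4,suppress=True)
o=manip.get_obs();print(o["position"],o["ee_rot"],o["ft_force"],o["grip_width"],o["clock"])
S=[]
for c in ("wrist","scene","top"):
    p=manip.camera(c);S.append(p["frame"])
    print(c,[ (r["at"],round(r["confidence"],2)) for r in manip.pinpoint(p,"cover_wide")[:2]], proj(p,o["position"]-[0,0,.0983]))
a=S[0];b=S[1][70:290,150:370];b=cv2.resize(b,(384,384),interpolation=cv2.INTER_CUBIC)
cv2.imwrite("pics/g1.png",cv2.cvtColor(cv2.resize(np.hstack([a[:,96:416],b]),None,fx=1.1,fy=1.1),cv2.COLOR_RGB2BGR))
```

```text
[ 0.4335 -0.0023  0.2556] [ 0.7415  0.6709 -0.0016 -0.0001] [-0.4335  0.0428 -4.0378] 0.0872504904931602 8.1167
wrist [([255.5, 179.2], 0.93)] [255.3361 180.3179]
scene [([225.9, 150.2], 0.87)] [228.7539 146.6551]
top [([222.9, 213.5], 0.42)] [225.1819 215.6704]
```

View pics/g1.png

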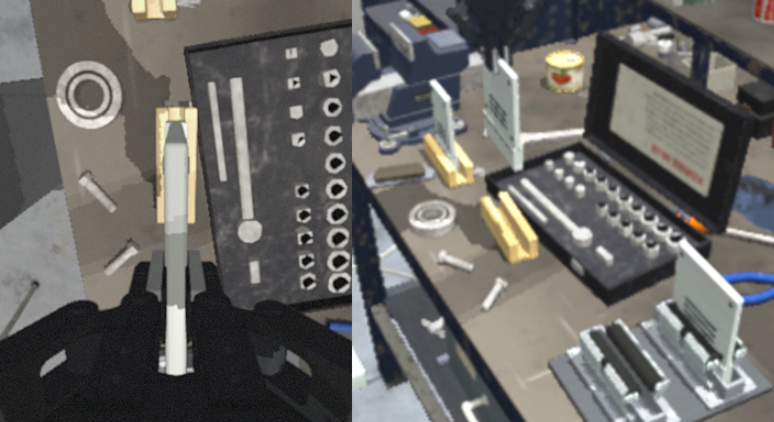

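The cover is held squarely: wrist pinpoint (255.5,179) matches the prediction (255.3,180), and the block behind is empty. I'll carry it above the slot.

jog_arm(translation=[[0,-15,0],[-2,-48,0],[-5,-84,0],[-8,-120,0],[-11,-156,0],[-14,-192,0],[-17,-228,0],[-20,-264,0],[-22,-300,0],[-22.5,-330,0],[-22.5,-345,0],[-22.5,-349,0]], turn=[0,0,0.5,1,1.5,2,2.5,2.5,2.5,2.5,2.5,2.5])

```text
clock: 9.42
position: [0.4096, -0.3542, 0.2546]
ee_rot: [0.728, 0.686, -0.004, -0.0]
ft_force: [0.6, -0.2, -1.9]
grip_width: 0.089
```

jog_arm(translation=[[0,0,0],[0,0,0],[0,0,0]], turn=[0,0,0])

```text
clock: 9.67
position: [0.4099, -0.3531, 0.2544]
ee_rot: [0.728, 0.686, -0.004, -0.0]
ft_force: [0.2, 0.0, -2.1]
grip_width: 0.083
```

Run:
```python
from h import *
from scipy.spatial.transform import Rotation as R
np.set_printoptions(precision=4,suppress=True)
o=manip.get_obs();print(o["position"],R.from_quat(o["ee_rot"]).as_matrix()[:,1],R.from_quat(o["ee_rot"]).as_matrix()[:,2],o["ft_force"],o["clock"])
```

```text
[ 0.4099 -0.3531  0.2544] [ 0.9982 -0.0589 -0.0061] [-0.0064 -0.0046 -1.    ] [ 0.2015  0.0007 -2.1384] 9.6667
```

jog_arm(translation=[[1.5,2,-10],[1.5,2,-30],[1.5,2,-50],[1.5,2,-68],[1.5,2,-76],[1.5,2,-78],[1.5,2,-78],[1.5,2,-78]], turn=[0,0,0,0,0,0,0,0])

```text
clock: 10.33
position: [0.4119, -0.3512, 0.1773]
ee_rot: [0.727, 0.686, -0.004, -0.0]
ft_force: [0.6, 0.0, -2.6]
grip_width: 0.081
```

Run:
```python
from h import *
np.set_printoptions(precision=4,suppress=True)
o=manip.get_obs();print(o["position"],o["ft_force"],o["clock"])
w=manip.camera("wrist");s=manip.camera("scene")
for p in(w,s): print([(np.round(r["at"]),round(r["confidence"],2)) for l in("cover_wide","clip_free_seat") for r in manip.pinpoint(p,l)[:2]],proj(p,o["position"]-[0,0,.098]))
a=cv2.resize(w["frame"][90:340,130:380],(500,500),interpolation=cv2.INTER_CUBIC)
b=cv2.resize(s["frame"][160:310,240:375],(300,333),interpolation=cv2.INTER_CUBIC)
b=np.vstack([b,np.zeros((167,300,3),np.uint8)])
cv2.imwrite("pics/i1.png",cv2.cvtColor(np.hstack([a,b]),cv2.COLOR_RGB2BGR))
```

```text
[ 0.4119 -0.3512  0.1773] [ 0.5524  0.0334 -2.646 ] 10.3333
[(array([251., 181.]), 0.94)] [255.5774 180.0913]
[(array([290., 253.]), 0.67), (array([292., 267.]), 0.81)] [291.9584 250.7688]
```

View pics/i1.png

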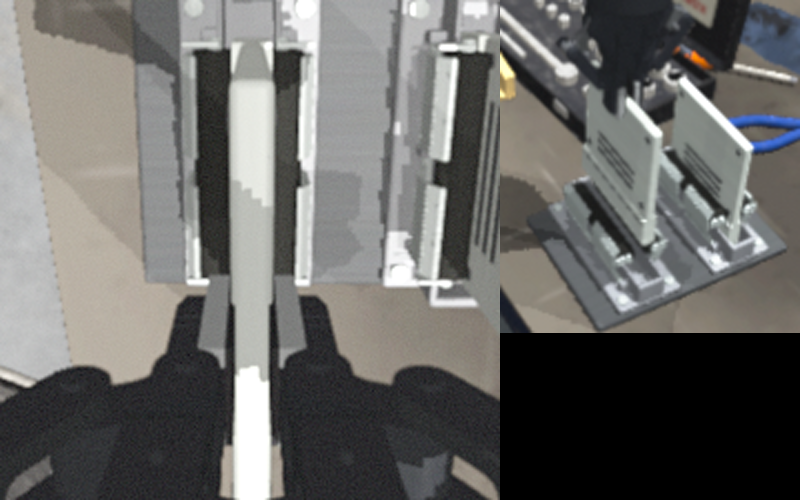

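Well centred: rollers span crop columns 196–303, cover 230–274, so about 1 mm towards +x; I'll correct that and push down.

jog_arm(translation=[[-1,0,-5],[-1,0,-10],[-1,0,-14],[-1,0,-18],[-1,0,-22],[-1,0,-26],[-1,0,-30],[-1,0,-34],[-1,0,-38]], turn=[0,0,0,0,0,0,0,0,0])

```text
clock: 11.38
position: [0.4106, -0.3513, 0.1384]
ee_rot: [0.728, 0.686, -0.004, -0.0]
ft_force: [-1.1, 0.7, 2.4]
grip_width: 0.086
```

jog_arm(translation=[[0,0,-4],[0,0,-8],[0,0,-12],[0,0,-15],[0,0,-18],[0,0,-20],[0,0,-20],[0,0,-20]], turn=[0,0,0,0,0,0,0,0])

```text
clock: 12.05
position: [0.4101, -0.3511, 0.118]
ee_rot: [0.728, 0.686, -0.004, -0.001]
ft_force: [-0.9, 0.1, -6.5]
grip_width: 0.086
```

jog_arm(translation=[[0,0,-1],[0,0,-2],[0,0,-3],[0,0,-3],[0,0,-3]], turn=[0,0,0,0,0])

```text
clock: 12.47
position: [0.4107, -0.3515, 0.1163]
ee_rot: [0.728, 0.686, -0.003, -0.0]
ft_force: [-3.0, 3.7, 12.5]
grip_width: 0.089
```

jog_arm(translation=[[0,0,-1],[0,0,-2],[0,0,-2],[0,0,-2]], turn=[0,0,0,0])

```text
clock: 12.8
position: [0.4115, -0.3517, 0.1163]
ee_rot: [0.728, 0.686, -0.003, 0.0]
ft_force: [-4.5, 7.9, 21.5]
grip_width: 0.084
```

Firm floor contact at the expected height. Relieve, release, retreat.

jog_arm(translation=[[0,0,0.5],[0,0,0.5],[0,0,0.5]], turn=[0,0,0])

```text
clock: 13.05
position: [0.4109, -0.3517, 0.1167]
ee_rot: [0.728, 0.686, -0.003, -0.0]
ft_force: [-4.4, -0.0, -0.5]
grip_width: 0.082
```

jog_arm(translation=[[0,0,0],[0,0,0],[0,0,0],[0,0,0],[0,0,0],[0,0,0],[0,0,0],[0,0,0]], turn=[0,0,0,0,0,0,0,0], grip=60)

```text
clock: 13.72
position: [0.4109, -0.3518, 0.1167]
ee_rot: [0.728, 0.686, -0.003, -0.0]
ft_force: [0.5, -0.3, 0.5]
grip_width: 0.705
```

jog_arm(translation=[[0,0,10],[0,0,30],[0,0,60],[0,0,95],[0,0,130],[0,0,160],[0,0,180],[0,0,188],[0,0,188],[0,0,188]], turn=[0,0,0,0,0,0,0,0,0,0])

```text
clock: 14.55
position: [0.4108, -0.3516, 0.3042]
ee_rot: [0.728, 0.686, -0.003, -0.0]
ft_force: [0.1, 0.5, -0.8]
grip_width: 0.702
```

Run:
```python
from h import *
np.set_printoptions(precision=4,suppress=True)
o=manip.get_obs();print(o["position"],o["ft_force"],o["grip_width"],o["clock"])
w=manip.camera("wrist");s=manip.camera("scene")
for p in(w,s): print([(l,np.round(r["at"]),round(r["confidence"],2),onz(p,r["at"],.018 if l!="cover_narrow" else .008)) for l in("cover_wide","cover_racked","cover_narrow") for r in manip.pinpoint(p,l)[:2]])
a=cv2.resize(w["frame"][70:300,180:380],(435,500),interpolation=cv2.INTER_CUBIC)
b=cv2.resize(s["frame"][180:310,245:375],(360,500),interpolation=cv2.INTER_CUBIC)
b=cv2.resize(s["frame"][180:310,245:375],(360,360),interpolation=cv2.INTER_CUBIC);b=np.vstack([b,np.zeros((140,360,3),np.uint8)])
cv2.imwrite("pics/e1.png",cv2.cvtColor(np.hstack([a,b]),cv2.COLOR_RGB2BGR))
```

```text
[ 0.4108 -0.3516  0.3042] [ 0.0607  0.5186 -0.8054] 0.7020724888555269 14.55
[('cover_wide', array([255., 143.]), 0.57, array([ 0.409 , -0.3504,  0.018 ])), ('cover_racked', array([332., 147.]), 0.96, array([ 0.5183, -0.3616,  0.018 ]))]
[('cover_wide', array([290., 271.]), 0.7, array([ 0.4064, -0.3543,  0.018 ])), ('cover_racked', array([329., 257.]), 0.7, array([ 0.5121, -0.365 ,  0.018 ])), ('cover_narrow', array([198., 154.]), 0.89, array([0.4254, 0.2298, 0.008 ]))]
```

View pics/e1.png

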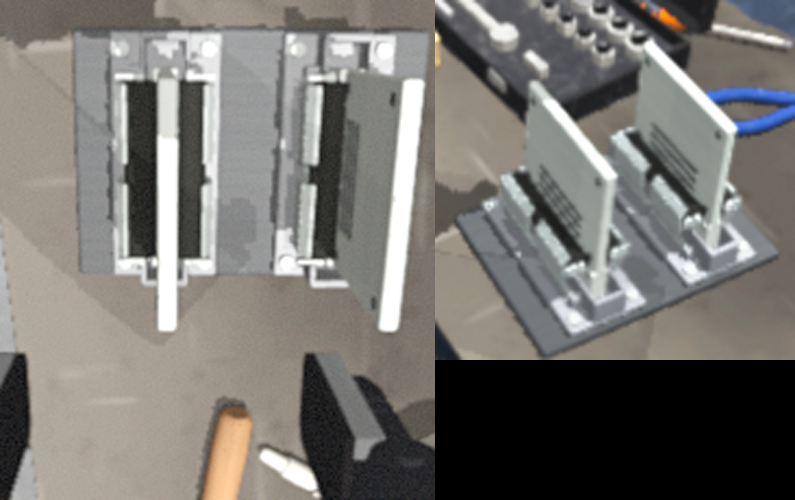

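Both covers stand at the same depth, upright, with the new one in the front slot (crop columns 158–178). The gripper is clear, so I'm handing in.

```bash
python3 -c "
from workcell import manip
print(manip.hand_in())"
```

```text
the job is handed in; nothing more can be done
None
```

The wide cover is in the rack's empty front slot, released, and the job is handed in at about 14.6 s on the clock. I gripped it at mid top edge with 80 N, centred it over the rollers and pushed it straight down.

**Snap and seating:** it snapped past the rollers. It then stopped on the floor at the expected height (TCP z 0.116). Pushing harder raised the force to about 21 N without it moving further.

**Final pictures:** the cover stands upright at the same depth as the one already racked. The other two covers were found within 4 mm (narrow) and about 8 mm (racked) of their first fixes from the same camera. That is roughly how much those position readings scatter, and the wrist camera put the racked cover within 1 mm of before.

**Checks:** the gripper is open and clear above the rack. No check failed. The first slot position estimates differed by up to about 20 mm, so I used the close wrist view instead, and the insertion matched it.

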